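# Release the transport lock and open the slide drawer

## Task

The drawer of the small white slide store is held by its transport lock, the sprung black knob on its roof. Pull the knob up, turn it counter-clockwise (seen from above) until you feel the other notch, without forcing the pin, and let the knob snap fully down into it; then pull the drawer fully out and let go of it. Leave the bottle, the beaker and the tube rack beside it where they are.

Things in the scene. Friction and masses are not known exactly. Their poses are not given: they have to be found in the camera images.
- plate_store: white slide store, fixed, 130 mm deep (x), 150 mm wide (y), roof 60 mm high. Origin: centre of its underside, on the bench. Its -x side is the front, where the drawer comes out. The knob's axis stands 15 mm behind its centre (+x). Round the knob lies the steel notch ring, 33 to 44 mm from the axis, its top 71 mm above the bench.
- knob_grip (a point): centre of the knob's bar grip, on the knob's upright axis, 100 mm above the bench while the knob is down. The grip is an upright bar 36 mm long (point x), 12 mm thick (point y; grip across it) and 34 mm high (17 mm above and below this point). From its foot a 10 mm wide nose sticks out to 46 mm from the axis along the point's -x and shows which way the knob points.
- knob_lift (a joint): how far the knob is pulled up, m: 0 = fully down in a notch; about 0.006 = its pin rests on the ring between notches (clear of the notch above that); 0.013 = top stop. A spring pulls it down with 4.5 N when down, 6 N at 0.006 and 8 N at the top stop.
- lock_knob (a joint): angle of the knob against the store, rad, growing counter-clockwise from above; 0 = locked notch (nose to the front), the start. The released notch, in an adjustable segment of the ring, lies anywhere from 0.83 to 1.49, new in each case. Limits -0.2 and 1.75. Let go within 0.05 of a notch's middle the round pin drops in by itself; elsewhere it stays up on the ring. Play in a notch 0.02.
- lock_pin: steel index pin, 4 mm thick, round, lying radially under the knob's nose, 31 to 43 mm from the axis, with a thin post below that holds the drawer; one piece with the knob. Origin on the axis, at roof height when down. More than 25 N on it damages it (pressed on the ring, turned against a notch wall, drawer pulled while locked).
- drawer (a joint): how far the drawer is out, m: 0 = shut, 0.060 = fully out at its stop. It slides along the store's -x with about 2 N of friction and stays where it is left. It cannot be pulled out (beyond 1 or 2 mm) until the knob has been turned out of the locked notch.
- drawer_grip (a point): centre of the drawer's pull bar, 40 mm above the bench. The bar is level, round, 10 mm thick and 80 mm long, along the point's y; it stands 39 mm (centre) in front of the drawer's front panel, with 34 mm free between. The point's -x is the way the drawer opens.
- bottle: brown bottle with a white cap, 44 mm across, 85 mm high; bystander. Origin: centre of its underside.
- tube_rack: small moulded rack of tubes, 62 x 105 x 42 mm; bystander. Origin: centre of its underside.
- beaker: white plastic beaker, 56 mm across, 69 mm high; bystander. Origin: centre of its underside.

How it is judged (in metres and radians):
On the way, in this order (a step that is already met when the one before it is completed fails the run):
1. the knob is down in the released notch (value of joint lock_knob above 0.75 rad and value of joint knob_lift below 0.002 m), for 0.2 s.
2. the drawer is fully out (value of joint drawer above 0.053 m), for 0.1 s.
At the end, for the whole second after the job is handed in: The knob is down in the released notch (turned more than 0.75 rad, less than 2 mm up), and the drawer is at rest, out by more than 53 of its 60 mm (all of step 1 and value of joint drawer above 0.053 m and velocity of joint drawer below 0.01 m/s); the robot touches nothing.
It fails at once if the lock pin is forced (more than 25 N on it) (contact force between lock_pin and anything else above 25 N).
It fails at once if a bystander is moved by more than 20 mm (distance of any of bottle, tube_rack, beaker from where it was at the start of the episode above 0.02 m).
It also fails if it takes over 54 s, if anything falls off the work surface, if the arm or the gripper's body presses on something with over 40 N, if the wrist force passes 120 N, or if a joint passes its speed limit or range.

## Robot

A 6-joint arm with a two-finger parallel gripper is mounted at the origin on a cart in front of the work surface, level with it; the furniture and walls round the work are solid. World frame = base frame: x ahead of the robot, y to its left, z up, the work surface at z = 0. Lengths are in mm, angles in rad, forces in N, time in s.
With the tool pointing down it reaches from about 275 to 825 mm from the base axis. Payload 4.9 kg.
Tool frame: the origin (TCP) lies where the fingers leave the gripper's body, on its centre line; the fingertips stand 73 mm ahead of it and the grasp point (between the pads) lies 54 mm ahead of it (tcp_to_grasp is the distance from the TCP to the grasp point, in mm); z points along the fingers, y is the direction in which the jaws open and shut (so a half turn about z gives the same grasp; the last joint's range is limited). The gripper opens to 85 mm and grips with 20 to 120 N. Pads are 22 mm wide; open, the fingers measure 114 mm over their backs; the gripper's body (76 mm by 85 mm) begins 54 mm behind the grasp point. The pads swing forward as they close: fully open they stand 13 mm farther back than shut.
Start: joints at [1.089, 0.326, -0.193, 1.052, 0, 1.437], TCP at [187.452, 517.089, 303.881] pointing down, gripper open.
Joint ranges: [-2.65, 2.65], [-0.97, 1.79], [-1.3, 1.35], [-1.93, 2.1], [-1.47, 1.37], [-3.14, 3.14]. Speed limits (rad/s): [2.57, 2.57, 3.14, 3.14, 3.14, 3.14].

## Interface

Orientations are given as [roll, pitch, yaw] about the fixed x, y, z axes, in that order (R = Rz(yaw) Ry(pitch) Rx(roll)).
In Python, from rig import state, camera, calibration, close_job, tcp_to_grasp gives the robot as it stands. The module is installed in compiled form; this text tells all that it offers.
- The arm moves only by the tool carry_out, never from a script. Its argument "series" is a list of rows, each an object with "travel": the shift along the world's x, y, z in mm, a list of three; "rot": the turn, a rotation vector about the world's x, y, z in rad, a list of three; "hand": the opening, from -1 (shut) to 1 (fully open). In form: [{"travel": [dx, dy, dz], "rot": [rx, ry, rz], "hand": hand}, ...]. A call has 1 to 12 rows; each row shifts and turns the commanded pose from where the row before left it; what a row does not reach is not made up. A row lasts 1/8 s, in which the tool goes at most 62.5 mm and 10.7 degrees, less where a joint would pass 70% of its speed; a pose out of reach is approached as far as the arm can. A call is refused whole if a number of a shift passes 62.5 or a number of a turn 0.188, either way. A call with a gripper value outside its range is refused whole. The fingers move at their own pace and stop on an object; "newtons" is the grip in N (left out, the last holds). Time passes only in rows, so rows that do not move let the fingers close. It gives the time, the measured TCP pose, the force and the opening at its end, in the units of the state.
- state(): the state, without advancing time (a new reading comes with each control period).
- camera(name): name is "side" or "top"; returns the picture (480x640x3 uint8, red, green, blue); there is no depth.
- calibration(name): a dict with "camera_matrix" (3x3 intrinsics, pixels), "R" (3x3) and "t" (3): a world point X has camera coordinates R X + t. Camera axes: x right, y down, z forward; pixel columns grow to the right and rows downward; lengths in mm; the calibration is good to about 2 mm. A picture is of the moment at which its call begins. calibration takes no time and is no camera call.
- close_job(): hands the job in, once; it reports no verdict.
The state is a dict: "clock": time; "qpos": joint angles; "joint_velocities": joint speeds; "tau": joint torques, N m; "tcp_pos": TCP position; "ee_rot": TCP orientation; "force": force on the tool from outside, world axes, zero at the start; "wrist_torque": the same for the moment, N m; "finger_gap": opening from 0.0 (shut) to 1.0 (fully open).
Only numpy, scipy, OpenCV 4.12 (cv2) and the standard library are available. Lean on these libraries where they do the work, as an engineer would, in place of code of your own. Each camera call takes 0.05 s, during which the arm holds its last target.

## Working session

There is one attempt and no reset: what is moved stays moved. The work goes in short steps, Python scripts to look and compute and a tool call to move; the robot and the scene stay as the last step left them, time stands still between calls to the robot, and variables do not carry over. Pictures are saved under pics/ and viewed, and the job is handed in when it is done.

Besides the shell and the picture viewer there is one more tool, called after ">>>" as name([rows], argument=value, ...), one row to a line, values as JSON. carry_out: Moves the arm, as the interface text tells. Its arguments: {"type":"object","properties":{"series":{"type":"array"},"newtons":{"type":"number"}},"required":["series"]}

```bash
mkdir -p pics; python3 - <<'E'
from rig import *
import cv2
s=state();print(s, tcp_to_grasp)
for n in("side","top"):
    im=camera(n);cv2.imwrite(f"pics/{n}0.png",im[:,:,::-1]);c=calibration(n);print(n,c)
E
```

```text
{'clock': 0.0, 'qpos': array([ 1.08878129e+00,  3.26973642e-01, -1.93628271e-01,  1.05202454e+00,
        1.01104964e-05,  1.43655416e+00]), 'joint_velocities': array([-0.00040305,  0.00084577,  0.00042022, -0.00011433,  0.00049225,
       -0.0006792 ]), 'tau': array([ 5.33910043e-04, -4.43396616e+01,  2.62442404e+01,  1.53228140e-02,
       -2.54585711e-04, -6.52860379e-06]), 'tcp_pos': array([187.22385   , 516.63542468, 303.0686908 ]), 'ee_rot': array([-3.13978035e+00, -2.54962208e-04,  2.79381955e+00]), 'force': array([-0.17641405, -0.7227062 ,  0.34080393]), 'wrist_torque': array([ 0.02969704, -0.01764932, -0.01737727]), 'finger_gap': 1.0020388720815085} 53.900000000000006
side {'camera_matrix': array([[583.17413106,   0.        , 318.6080801 ],
       [  0.        , 583.17413106, 237.59467576],
       [  0.        ,   0.        ,   1.        ]]), 'R': array([[-0.96509426, -0.26180452, -0.0071735 ],
       [-0.10283154,  0.4039756 , -0.90897161],
       [ 0.24087079, -0.87650563, -0.41679629]]), 't': array([598.67474896, 114.41872855, 939.49873194])}
top {'camera_matrix': array([[616.02076652,   0.        , 325.08771352],
       [  0.        , 616.02076652, 251.88792183],
       [  0.        ,   0.        ,   1.        ]]), 'R': array([[-0.01739827, -0.99970443, -0.01698114],
       [-0.99029447,  0.0195718 , -0.13760014],
       [ 0.13789182,  0.01442233, -0.99034229]]), 't': array([ 128.8957037 ,  578.78774752, 1105.58522324])}
```

View pics/side0.png

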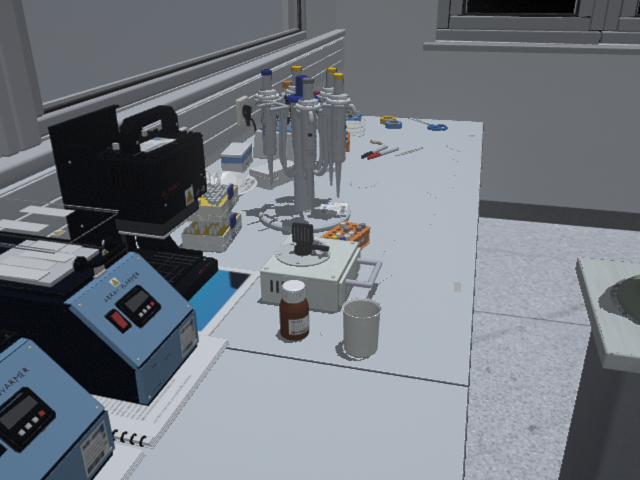

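View pics/top0.png

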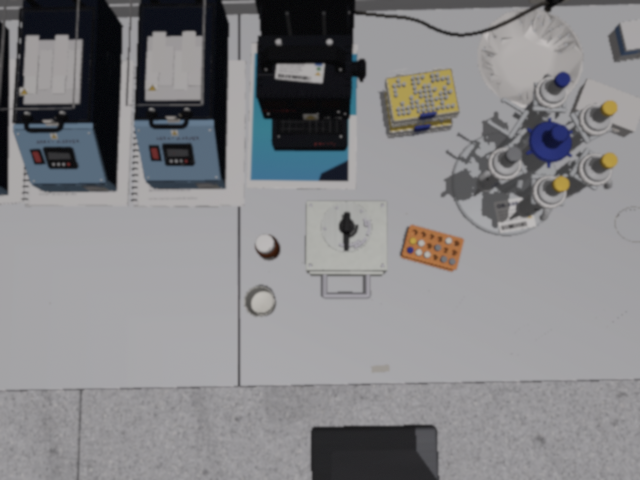

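```bash
cat > h.py <<'E'
import numpy as np,cv2
from rig import *
def ray(n,u,v):
    c=calibration(n);K=c["camera_matrix"];R=np.array(c["R"]);t=np.array(c["t"])
    d=R.T@np.linalg.solve(K,[u,v,1.]);o=-R.T@t;return o,d
def onz(n,u,v,z):
    o,d=ray(n,u,v);return o+d*(z-o[2])/d[2]
def proj(n,X):
    c=calibration(n);p=c["camera_matrix"]@(np.array(c["R"])@np.array(X,float)+np.array(c["t"]));return p[:2]/p[2]
E
python3 - <<'E'
from h import *
im=cv2.imread("pics/top0.png");c=im[190:320,240:480];cv2.imwrite("pics/topz.png",cv2.resize(c,None,fx=3.3,fy=3.3,interpolation=cv2.INTER_CUBIC))
im2=cv2.imread("pics/side0.png");c=im2[205:365,250:400];cv2.imwrite("pics/sidez.png",cv2.resize(c,None,fx=3.5,fy=3.5,interpolation=cv2.INTER_CUBIC))
hsv=cv2.cvtColor(im,cv2.COLOR_BGR2HSV);print(im[215,320],im[260,320],im[300,300],im[220,295],im[295,346], im[287,346])
E
```

```text
[169 173 173] [171 176 175] [168 165 166] [165 163 164] [158 153 155] [167 165 165]
```

View pics/topz.png

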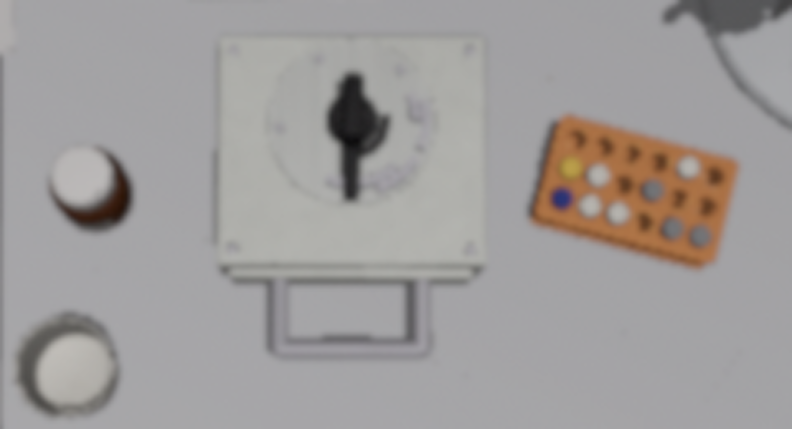

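View pics/sidez.png

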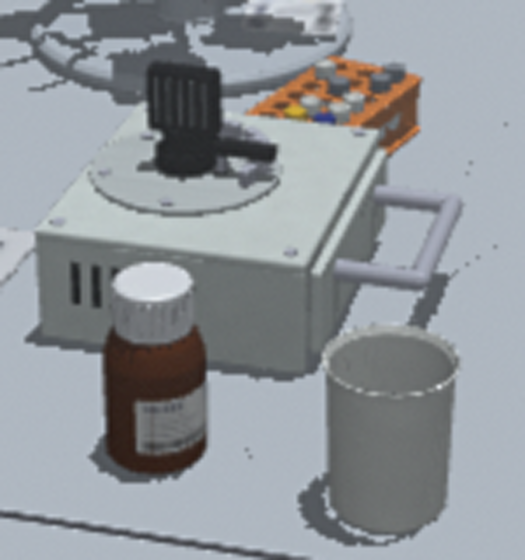

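```bash
python3 - <<'E'
from h import *
im=cv2.imread("pics/top0.png").astype(int)
m=((im[:,:,1]-im[:,:,0]>=2)&(im[:,:,2]-im[:,:,0]>=0)).astype(np.uint8)
m[:,:290]=0;m[:,395:]=0;m[:190]=0;m[272:]=0
m=cv2.morphologyEx(m,cv2.MORPH_OPEN,np.ones((3,3)));m=cv2.morphologyEx(m,cv2.MORPH_CLOSE,np.ones((5,5)))
cs=cv2.findContours(m,0,2)[0];c=max(cs,key=cv2.contourArea);r=cv2.minAreaRect(c);b=cv2.boxPoints(r);print(r,b)
P=np.array([onz("top",*p,60) for p in b]);print(P)
# direct edges lines of zoomed corners
z=lambda x,y:(240+x/3.3,190+y/3.3)
Q=np.array([onz("top",*z(*p),60) for p in [(219,36),(485,37),(486,266),(218,266)]]);print("manual",Q)
print(Q.mean(0))
print("bar", [onz("top",*z(*p),40) for p in [(272,348),(430,348)]])
print("knob top", onz("top",*z(352,118),105), "nose tip",onz("top",*z(351,198),83))
g=im.astype(np.uint8)
dk=(im.max(2)<70).astype(np.uint8);dk[:,:325]=0;dk[:,370:]=0;dk[:205]=0;dk[255:]=0
ys,xs=np.nonzero(dk);print(xs.min(),xs.max(),ys.min(),ys.max(),xs.mean())
for n,z_ in(("bottle cap",(85,178,85)),("beaker",(68,365,69))): print(n,onz("top",*z(*z_[:2]),z_[2]))
E
```

```text
((345.5, 236.0), (70.0, 81.0), 90.0) [[305. 201.]
 [386. 201.]
 [386. 271.]
 [305. 271.]]
[[674.36468665 153.40802467  60.        ]
 [671.18713322   3.59876298  60.        ]
 [541.15742082   7.629424    60.        ]
 [543.99292302 155.09134117  60.        ]]
manual [[674.48308804 150.87805136  60.        ]
 [670.7489007    1.82193792  60.        ]
 [541.83328773   5.29514318  60.        ]
 [544.67790572 153.14671309  60.        ]]
[607.93579555  77.78546139  60.        ]
bar [array([500.18118965, 124.46584015,  40.        ]), array([498.54429238,  36.2279217 ,  40.        ])]
knob top [618.01840118  78.27300649 105.        ] nose tip [577.91238113  79.31784674  83.        ]
340 356 213 249 346.7916666666667
bottle cap [591.48518641 223.76732134  85.        ]
beaker [491.00926365 235.26688269  69.        ]
```

```bash
python3 - <<'E'
from h import *
def enh(f,x0,x1,y0,y1,s):
    im=cv2.imread(f)[y0:y1,x0:x1].astype(float);im=np.clip((im-110)*2.8,0,255).astype(np.uint8)
    return cv2.resize(im,None,fx=s,fy=s,interpolation=cv2.INTER_CUBIC)
a=enh("pics/top0.png",315,380,195,260,6);b=enh("pics/side0.png",265,345,225,270,5)
# expected notch location marks
ax=np.array([623,77.7,71]);
for t in (0,.83,1.16,1.49):
    p=ax+40*np.array([-np.cos(t+-.02),-np.sin(t-.02),0]);print(t,(proj("top",p)-[315,195])*6,(proj("side",p)-[265,225])*5)
print((proj("top",ax)-[315,195])*6)
h=max(a.shape[0],b.shape[0]);o=np.zeros((h,790+4,3),np.uint8);o[:a.shape[0],:390]=a;o[:b.shape[0],394:]=b
cv2.imwrite("pics/enh.png",o)
for f,p in(("top",[(353,73),(352,100)]),):
  for q in p: print(onz("top",240+q[0]/3.3,190+q[1]/3.3,117))
print("bar side-view check: predicted grip top corners",[(proj("side",[623+dx,77.7,117])-[250,205])*3.5 for dx in(-18,18)])
print("bar ends",[(proj("side",[499,y,40])-[250,205])*3.5 for y in(40,120)])
E
```

```text
0 [189.83153686 318.8386657 ] [312.47112455 127.26671059]
0.83 [287.35828878 276.30484172] [299.11910096  87.03317916]
1.16 [310.79003777 240.34829804] [274.34738477  75.10254487]
1.49 [321.05922897 198.8865831 ] [242.09617128  67.36090326]
[189.53974776 188.46787054]
[640.07693809  77.46454493 117.        ]
[625.51782568  78.31881714 117.        ]
bar side-view check: predicted grip top corners [array([226.66193005,  66.11789652]), array([154.19895925,  58.80986338])]
bar ends [array([455.45254412, 200.96540378]), array([425.96875331, 277.79830127])]
```

View pics/enh.png

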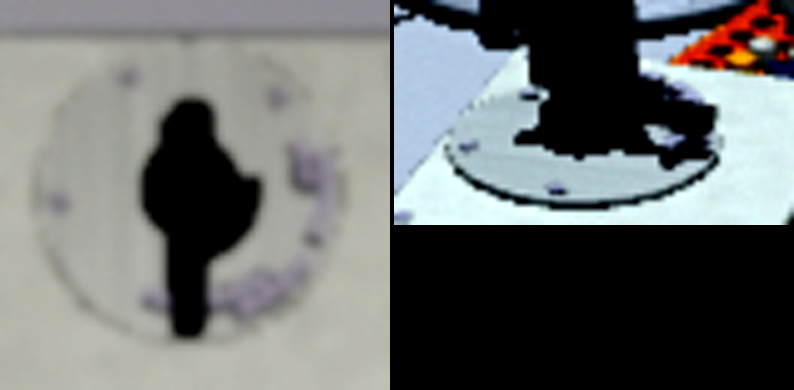

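>>> carry_out([
  {"travel":[36.5,-36.5,0],"rot":[0,0,0.0275],"hand":1},
  {"travel":[36.5,-36.5,0],"rot":[0,0,0.0275],"hand":1},
  {"travel":[36.5,-36.5,0],"rot":[0,0,0.0275],"hand":1},
  {"travel":[36.5,-36.5,0],"rot":[0,0,0.0275],"hand":1},
  {"travel":[36.5,-36.5,0],"rot":[0,0,0.0275],"hand":1},
  {"travel":[36.5,-36.5,0],"rot":[0,0,0.0275],"hand":1},
  {"travel":[36.5,-36.5,0],"rot":[0,0,0.0275],"hand":1},
  {"travel":[36.5,-36.5,0],"rot":[0,0,0.0275],"hand":1},
  {"travel":[36.5,-36.5,0],"rot":[0,0,0.0275],"hand":1},
  {"travel":[36.5,-36.5,0],"rot":[0,0,0.0275],"hand":1},
  {"travel":[36.5,-36.5,0],"rot":[0,0,0.0275],"hand":0.5},
  {"travel":[35,-36.5,0],"rot":[0,0,0.025],"hand":0.2},
], newtons=30)

```text
clock: 1.6
tcp_pos: [624.8, 77.7, 303.4]
ee_rot: [3.141, -0.001, 3.122]
force: [0.4, 0.6, 0.7]
finger_gap: 0.611
```

>>> carry_out([
  {"travel":[-1,0,-35],"rot":[0,0,0],"hand":0},
  {"travel":[0,0,-35],"rot":[0,0,0],"hand":0},
  {"travel":[0,0,-30],"rot":[0,0,0],"hand":0},
  {"travel":[0,0,0],"rot":[0,0,0],"hand":0},
])

```text
clock: 2.1
tcp_pos: [620.9, 79.0, 200.9]
ee_rot: [-3.141, -0.006, 3.121]
force: [0.8, -0.3, 0.3]
finger_gap: 0.505
```

```bash
python3 - <<'E'
from h import *
s=state();print(s["tcp_pos"],s["ee_rot"],s["finger_gap"])
a=camera("top");b=camera("side")
c=np.hstack([cv2.resize(a[190:300,290:400,::-1],(400,400)),cv2.resize(b[160:300,240:380,::-1],(400,400))]);cv2.imwrite("pics/p1.png",c)
E
```

```text
[620.90267123  78.954555   200.93672224] [-3.14142031 -0.00638849  3.12110552] 0.5049035426620239
```

View pics/p1.png

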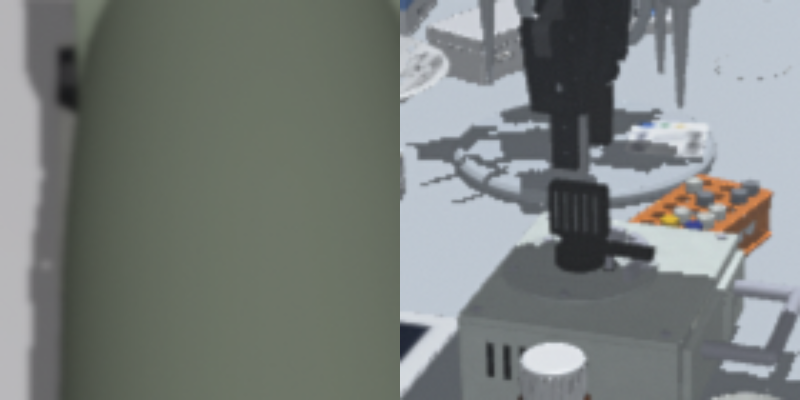

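>>> carry_out([
  {"travel":[2,0,-15],"rot":[0,0,0],"hand":0},
  {"travel":[0,0,-15],"rot":[0,0,0],"hand":0},
  {"travel":[0,0,-13],"rot":[0,0,0],"hand":-0.3},
  {"travel":[0,0,0],"rot":[0,0,0],"hand":-0.6},
  {"travel":[0,0,0],"rot":[0,0,0],"hand":-0.7},
  {"travel":[0,0,0],"rot":[0,0,0],"hand":-0.75},
])

```text
clock: 2.95
tcp_pos: [624.9, 78.7, 161.0]
ee_rot: [-3.141, -0.0, 3.121]
force: [-0.8, -1.7, -2.1]
finger_gap: 0.136
```

>>> carry_out([
  {"travel":[0,0,0],"rot":[0,0,0],"hand":-1},
  {"travel":[0,0,0],"rot":[0,0,0],"hand":-1},
  {"travel":[0,0,0],"rot":[0,0,0],"hand":-1},
])

```text
clock: 3.32
tcp_pos: [624.9, 78.7, 161.0]
ee_rot: [-3.141, 0.0, 3.121]
force: [-1.1, -3.2, -1.2]
finger_gap: 0.134
```

```bash
python3 - <<'E'
from h import *
s=state();print(s["tcp_pos"],s["ee_rot"],s["finger_gap"],s["force"],s["wrist_torque"])
b=camera("side")
cv2.imwrite("pics/p2.png",cv2.resize(b[160:300,240:380,::-1],(560,560)))
E
```

```text
[624.92769339  78.74966147 161.00352508] [-3.14078540e+00  1.13395517e-05  3.12109967e+00] 0.1335167631633331 [-1.14045333 -3.17994196 -1.20131842] [-0.72320235  0.21367923  0.00637128]
```

View pics/p2.png

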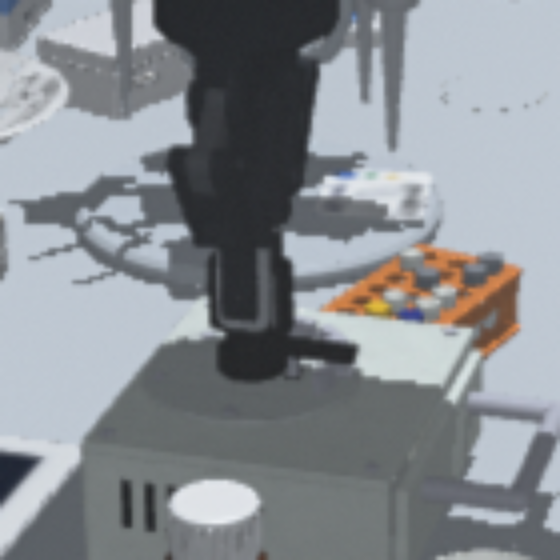

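>>> carry_out([
  {"travel":[0,-0.5,3],"rot":[0,0,0],"hand":-1},
  {"travel":[0,0,3],"rot":[0,0,0],"hand":-1},
  {"travel":[0,0,3.5],"rot":[0,0,0],"hand":-1},
  {"travel":[0,0,0],"rot":[0,0,0],"hand":-1},
  {"travel":[0,0,0],"rot":[0,0,0],"hand":-1},
], newtons=40)

```text
clock: 4.0
tcp_pos: [624.8, 78.6, 170.2]
ee_rot: [3.142, -0.0, 3.121]
force: [1.6, -1.8, -6.8]
finger_gap: 0.133
```

>>> carry_out([
  {"travel":[0,0,0],"rot":[0,0,0.1],"hand":-1},
  {"travel":[0,0,0],"rot":[0,0,0.15],"hand":-1},
  {"travel":[0,0,0],"rot":[0,0,0.15],"hand":-1},
  {"travel":[0,0,0],"rot":[0,0,0.15],"hand":-1},
  {"travel":[0,0,0],"rot":[0,0,0.15],"hand":-1},
  {"travel":[0,0,0],"rot":[0,0,0.08],"hand":-1},
  {"travel":[0,0,0],"rot":[0,0,0],"hand":-1},
  {"travel":[0,0,0],"rot":[0,0,0],"hand":-1},
])

```text
clock: 5.0
tcp_pos: [624.9, 78.4, 170.2]
ee_rot: [-3.141, -0.0, -2.383]
force: [2.0, -3.9, -7.7]
finger_gap: 0.135
```

```bash
python3 - <<'E'
from h import *
s=state();print(s["tcp_pos"],s["ee_rot"],s["finger_gap"],s["force"],s["wrist_torque"],s["ee_rot"][2]+6.2832-3.121)
b=camera("side")
cv2.imwrite("pics/p3.png",cv2.resize(b[190:300,260:370,::-1],(600,600),interpolation=cv2.INTER_CUBIC))
E
```

```text
[624.92171699  78.3645461  170.23216529] [-3.14133510e+00 -4.98771024e-04 -2.38320459e+00] 0.13467629069323345 [ 1.96491751 -3.90332045 -7.73148655] [-0.80519758 -0.25325449  0.00838299] 0.7789954146481479
```

View pics/p3.png

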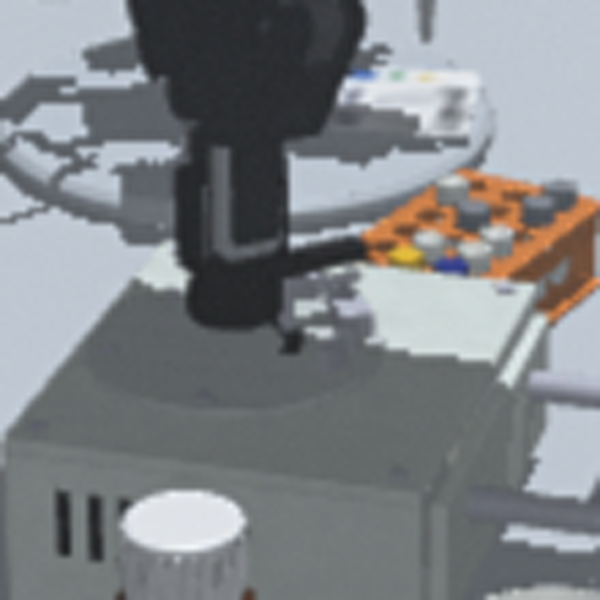

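>>> carry_out([
  {"travel":[0,-0.3,-1.5],"rot":[0,0,0],"hand":-1},
  {"travel":[0,0,-1.5],"rot":[0,0,0],"hand":-1},
  {"travel":[0,0,-0.5],"rot":[0,0,0],"hand":-1},
  {"travel":[0,0,0],"rot":[0,0,0],"hand":-1},
])

```text
clock: 5.55
tcp_pos: [624.9, 78.3, 166.9]
ee_rot: [3.142, -0.0, -2.382]
force: [0.3, -3.5, -7.1]
finger_gap: 0.134
```

>>> carry_out([
  {"travel":[0,0,-0.4],"rot":[0,0,0],"hand":-1},
  {"travel":[0,0,0],"rot":[0,0,0],"hand":-1},
])

```text
clock: 5.8
tcp_pos: [624.9, 78.3, 166.7]
ee_rot: [-3.142, 0.0, -2.382]
force: [0.9, -3.9, -4.7]
finger_gap: 0.134
```

>>> carry_out([
  {"travel":[0,0,-0.4],"rot":[0,0,0],"hand":-1},
  {"travel":[0,0,0],"rot":[0,0,0],"hand":-1},
])

```text
clock: 6.05
tcp_pos: [625.0, 78.4, 166.4]
ee_rot: [-3.142, 0.0, -2.382]
force: [-0.6, -2.7, -1.9]
finger_gap: 0.131
```

>>> carry_out([
  {"travel":[0,0,-0.5],"rot":[0,0,0],"hand":-1},
  {"travel":[0,0,0],"rot":[0,0,0.03],"hand":-1},
  {"travel":[0,0,0],"rot":[0,0,0],"hand":-1},
])

```text
clock: 6.42
tcp_pos: [625.1, 78.4, 166.0]
ee_rot: [-3.141, 0.0, -2.351]
force: [-2.5, -2.8, 2.0]
finger_gap: 0.134
```

>>> carry_out([
  {"travel":[0,0,0],"rot":[0,0,0.03],"hand":-1},
  {"travel":[0,0,0],"rot":[0,0,0],"hand":-1},
])

```text
clock: 6.68
tcp_pos: [625.2, 78.4, 166.0]
ee_rot: [-3.141, 0.0, -2.321]
force: [-2.8, -2.1, 4.4]
finger_gap: 0.137
```

>>> carry_out([
  {"travel":[0,0,0],"rot":[0,0,0.03],"hand":-1},
  {"travel":[0,0,0],"rot":[0,0,0],"hand":-1},
])

```text
clock: 6.92
tcp_pos: [625.2, 78.4, 166.0]
ee_rot: [-3.141, 0.001, -2.291]
force: [-1.8, -1.7, 5.2]
finger_gap: 0.133
```

>>> carry_out([
  {"travel":[0,0,0.3],"rot":[0,0,0.03],"hand":-1},
  {"travel":[0,0,0],"rot":[0,0,0],"hand":-1},
])

```text
clock: 7.18
tcp_pos: [625.2, 78.3, 165.9]
ee_rot: [-3.141, 0.0, -2.261]
force: [-1.3, -1.3, 3.8]
finger_gap: 0.136
```

>>> carry_out([
  {"travel":[0,0,0],"rot":[0,0,0.03],"hand":-1},
  {"travel":[0,0,0],"rot":[0,0,0],"hand":-1},
])

```text
clock: 7.42
tcp_pos: [625.1, 78.3, 166.0]
ee_rot: [-3.141, 0.0, -2.232]
force: [-2.0, -1.4, 4.7]
finger_gap: 0.133
```

>>> carry_out([
  {"travel":[0,0,0],"rot":[0,0,0.03],"hand":-1},
  {"travel":[0,0,0],"rot":[0,0,0],"hand":-1},
])

```text
clock: 7.68
tcp_pos: [625.1, 78.3, 166.0]
ee_rot: [-3.141, 0.0, -2.201]
force: [-1.6, -1.1, 5.1]
finger_gap: 0.135
```

>>> carry_out([
  {"travel":[0,0,0],"rot":[0,0,0.03],"hand":-1},
  {"travel":[0,0,0],"rot":[0,0,0],"hand":-1},
])

```text
clock: 7.92
tcp_pos: [625.1, 78.3, 166.0]
ee_rot: [-3.141, 0.0, -2.171]
force: [-0.6, -1.9, 4.1]
finger_gap: 0.135
```

Angle ≈ 0.99, steadily on the ring (fz ≈ +4). Continue.

>>> carry_out([
  {"travel":[0,0,0],"rot":[0,0,0.03],"hand":-1},
  {"travel":[0,0,0],"rot":[0,0,0],"hand":-1},
])

```text
clock: 8.18
tcp_pos: [625.1, 78.3, 165.8]
ee_rot: [-3.141, 0.0, -2.141]
force: [-0.2, -1.1, 3.2]
finger_gap: 0.132
```

>>> carry_out([
  {"travel":[0,0,0],"rot":[0,0,0.03],"hand":-1},
  {"travel":[0,0,0],"rot":[0,0,0],"hand":-1},
])

```text
clock: 8.43
tcp_pos: [625.0, 78.2, 165.1]
ee_rot: [3.141, -0.0, -2.111]
force: [3.3, -2.2, -4.3]
finger_gap: 0.132
```

>>> carry_out([
  {"travel":[0,0,0],"rot":[0,0,0.03],"hand":-1},
  {"travel":[0,0,0],"rot":[0,0,0],"hand":-1},
])

```text
clock: 8.68
tcp_pos: [624.9, 78.1, 165.2]
ee_rot: [3.141, -0.0, -2.082]
force: [3.3, -2.4, -6.9]
finger_gap: 0.137
```

>>> carry_out([
  {"travel":[0,0,-0.8],"rot":[0,0,0],"hand":-1},
  {"travel":[0,0,0],"rot":[0,0,0],"hand":-1},
])

```text
clock: 8.93
tcp_pos: [624.9, 78.2, 164.8]
ee_rot: [3.142, -0.0, -2.082]
force: [3.4, -2.5, -6.5]
finger_gap: 0.128
```

```bash
python3 - <<'E'
from h import *
s=state();print(s["tcp_pos"],s["ee_rot"],s["force"],s["wrist_torque"])
E
```

```text
[624.92468483  78.17578037 164.84563087] [ 3.14152999e+00 -2.63641777e-04 -2.08208512e+00] [ 3.41074285 -2.45607516 -6.45748744] [-0.56060988 -0.67791083  0.02575085]
```

>>> carry_out([
  {"travel":[0,0,-0.8],"rot":[0,0,0],"hand":-1},
  {"travel":[0,0,0],"rot":[0,0,0],"hand":-1},
])

```text
clock: 9.18
tcp_pos: [624.9, 78.2, 164.2]
ee_rot: [-3.142, -0.0, -2.082]
force: [2.2, -2.8, -6.9]
finger_gap: 0.129
```

>>> carry_out([
  {"travel":[0,0,-0.8],"rot":[0,0,0],"hand":-1},
  {"travel":[0,0,0],"rot":[0,0,0],"hand":-1},
])

```text
clock: 9.43
tcp_pos: [624.9, 78.2, 163.4]
ee_rot: [-3.142, -0.0, -2.082]
force: [2.6, -2.5, -6.7]
finger_gap: 0.13
```

>>> carry_out([
  {"travel":[0,0,0],"rot":[0,0,0],"hand":-0.5},
  {"travel":[0,0,0],"rot":[0,0,0],"hand":-0.2},
  {"travel":[0,0,0],"rot":[0,0,0],"hand":0},
  {"travel":[0,0,0],"rot":[0,0,0],"hand":0},
])

```text
clock: 9.93
tcp_pos: [624.9, 78.5, 163.7]
ee_rot: [3.142, 0.0, -2.082]
force: [0.6, 0.5, -0.3]
finger_gap: 0.505
```

```bash
python3 - <<'E'
from h import *
s=state();print(s["tcp_pos"],s["ee_rot"],s["force"],s["wrist_torque"],s["finger_gap"])
b=camera("side")
cv2.imwrite("pics/p4.png",cv2.resize(b[190:300,260:370,::-1],(600,600),interpolation=cv2.INTER_CUBIC))
E
```

```text
[624.92166312  78.4855788  163.71858273] [ 3.14157020e+00  3.61142232e-04 -2.08170972e+00] [ 0.64575387  0.47628232 -0.30792253] [-0.06948227 -0.04508285 -0.00308376] 0.5047469272743351
```

View pics/p4.png

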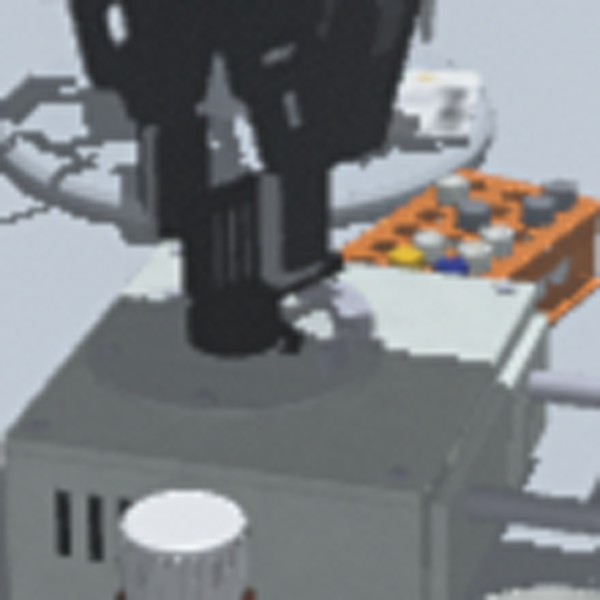

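>>> carry_out([
  {"travel":[0,0,15],"rot":[0,0,0],"hand":0},
  {"travel":[0,0,25],"rot":[0,0,0],"hand":0},
  {"travel":[0,0,25],"rot":[0,0,0],"hand":0},
  {"travel":[-26,0,0],"rot":[0,0,0.1],"hand":-0.2},
  {"travel":[-30,0,0],"rot":[0,0,0.13],"hand":-0.3},
  {"travel":[-35,0,0],"rot":[0,0,0.13],"hand":-0.3},
  {"travel":[-35,0.5,0],"rot":[0,0,0.13],"hand":-0.3},
  {"travel":[0,0,-30],"rot":[0,0,0],"hand":-0.3},
  {"travel":[0,0,0],"rot":[0,0,0],"hand":-0.3},
  {"travel":[0,0,0],"rot":[0,0,0],"hand":-0.3},
])

```text
clock: 11.22
tcp_pos: [499.8, 78.8, 199.6]
ee_rot: [-3.14, 0.0, -1.592]
force: [0.1, 0.1, 0.8]
finger_gap: 0.349
```

```bash
python3 - <<'E'
from h import *
s=state();print(s["tcp_pos"],s["ee_rot"],s["force"],s["wrist_torque"],s["finger_gap"])
b=camera("side")
cv2.imwrite("pics/p5.png",cv2.resize(b[170:320,250:400,::-1],(600,600),interpolation=cv2.INTER_CUBIC))
E
```

```text
[499.81750967  78.76630168 199.6333401 ] [-3.14028368e+00  6.26314893e-05 -1.59204202e+00] [0.13971096 0.08206756 0.75352386] [ 0.001924   -0.06403254  0.00688949] 0.3489942994410493
```

View pics/p5.png

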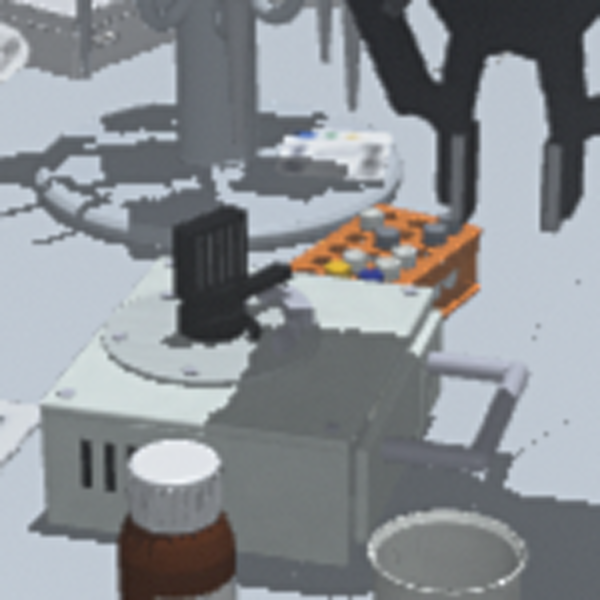

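>>> carry_out([
  {"travel":[-0.5,0,-30],"rot":[0,0,0],"hand":-0.3},
  {"travel":[0,0,-30],"rot":[0,0,0],"hand":-0.3},
  {"travel":[0,0,-25],"rot":[0,0,0],"hand":-0.3},
  {"travel":[0,0,-20],"rot":[0,0,0],"hand":-0.3},
  {"travel":[0,0,0],"rot":[0,0,0],"hand":-0.3},
])

```text
clock: 11.9
tcp_pos: [498.3, 78.7, 92.9]
ee_rot: [3.14, -0.0, -1.592]
force: [-0.9, -0.6, 0.1]
finger_gap: 0.349
```

```bash
python3 - <<'E'
from h import *
s=state();print(s["tcp_pos"],s["ee_rot"],s["force"],s["wrist_torque"],s["finger_gap"])
b=camera("side")
cv2.imwrite("pics/p6.png",cv2.resize(b[170:320,250:400,::-1],(600,600),interpolation=cv2.INTER_CUBIC))
E
```

```text
[498.29844621  78.73277187  92.94709758] [ 3.13977256e+00 -6.68125082e-05 -1.59203038e+00] [-0.94878314 -0.59486163  0.13965847] [ 0.00775062  0.02312784 -0.02386255] 0.3491752832681894
```

View pics/p6.png

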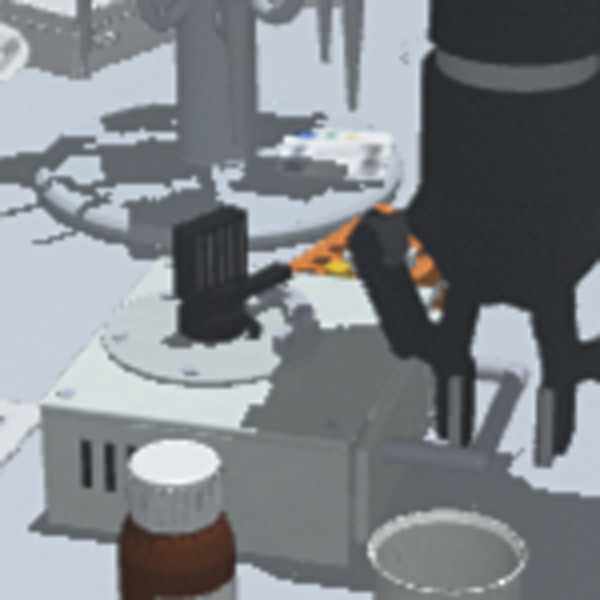

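>>> carry_out([
  {"travel":[0,0,0],"rot":[0,0,0],"hand":-0.6},
  {"travel":[0,0,0],"rot":[0,0,0],"hand":-0.8},
  {"travel":[0,0,0],"rot":[0,0,0],"hand":-1},
  {"travel":[0,0,0],"rot":[0,0,0],"hand":-1},
  {"travel":[-2,0,0],"rot":[0,0,0],"hand":-1},
  {"travel":[-3,0,0],"rot":[0,0,0],"hand":-1},
  {"travel":[0,0,0],"rot":[0,0,0],"hand":-1},
], newtons=20)

```text
clock: 12.82
tcp_pos: [494.6, 78.9, 94.6]
ee_rot: [-3.139, 0.0, -1.592]
force: [2.0, 0.8, 7.1]
finger_gap: 0.108
```

>>> carry_out([
  {"travel":[-7,0.15,0],"rot":[0,0,0],"hand":-1},
  {"travel":[-8,0.15,0],"rot":[0,0,0],"hand":-1},
  {"travel":[-8,0.15,0],"rot":[0,0,0],"hand":-1},
  {"travel":[-8,0.15,0],"rot":[0,0,0],"hand":-1},
  {"travel":[-8,0.15,0],"rot":[0,0,0],"hand":-1},
  {"travel":[-7,0.15,0],"rot":[0,0,0],"hand":-1},
  {"travel":[-5,0.1,0],"rot":[0,0,0],"hand":-1},
  {"travel":[0,0,0],"rot":[0,0,0],"hand":-1},
])

```text
clock: 13.82
tcp_pos: [443.0, 80.1, 94.5]
ee_rot: [-3.139, 0.001, -1.592]
force: [-0.6, 0.9, 10.7]
finger_gap: 0.108
```

>>> carry_out([
  {"travel":[-2,0,0],"rot":[0,0,0],"hand":-1},
  {"travel":[-2,0,0],"rot":[0,0,0],"hand":-1},
  {"travel":[0,0,0],"rot":[0,0,0],"hand":-1},
])

```text
clock: 14.2
tcp_pos: [440.0, 80.1, 94.5]
ee_rot: [-3.138, 0.001, -1.592]
force: [3.0, 1.6, 8.3]
finger_gap: 0.107
```

>>> carry_out([
  {"travel":[-1.5,0,0],"rot":[0,0,0],"hand":-1},
  {"travel":[0,0,0],"rot":[0,0,0],"hand":-1},
])

```text
clock: 14.45
tcp_pos: [439.9, 80.1, 94.6]
ee_rot: [-3.135, 0.001, -1.592]
force: [5.5, 0.8, 3.3]
finger_gap: 0.106
```

>>> carry_out([
  {"travel":[1,0,0],"rot":[0,0,0],"hand":-1},
  {"travel":[0,0,0],"rot":[0,0,0],"hand":-0.5},
  {"travel":[0,0,0],"rot":[0,0,0],"hand":-0.3},
  {"travel":[0,0,0],"rot":[0,0,0],"hand":-0.3},
  {"travel":[0,0,20],"rot":[0,0,0],"hand":-0.3},
  {"travel":[0,0,35],"rot":[0,0,0],"hand":-0.3},
  {"travel":[0,0,40],"rot":[0,0,0],"hand":-0.3},
  {"travel":[-25,0,40],"rot":[0,0,0],"hand":-0.3},
  {"travel":[-40,30,30],"rot":[0,0,0],"hand":-0.3},
  {"travel":[-20,60,0],"rot":[0,0,0],"hand":-0.3},
  {"travel":[0,60,0],"rot":[0,0,0],"hand":-0.3},
  {"travel":[0,60,0],"rot":[0,0,0],"hand":-0.3},
])

```text
clock: 15.95
tcp_pos: [352.5, 290.7, 258.7]
ee_rot: [-3.141, -0.0, -1.592]
force: [1.9, 0.5, 0.6]
finger_gap: 0.347
```

```bash
python3 - <<'E'
from h import *
s=state();print(s["clock"],s["tcp_pos"],s["force"])
a=camera("top");b=camera("side")
cv2.imwrite("pics/t7.png",a[:,:,::-1])
c=np.hstack([cv2.resize(a[190:350,240:400,::-1],(400,400)),cv2.resize(b[205:365,250:410,::-1],(400,400))]);cv2.imwrite("pics/p7.png",c)
E
```

```text
15.95 [352.49807964 290.71101871 258.67593112] [1.86874685 0.48582008 0.60118836]
```

View pics/p7.png

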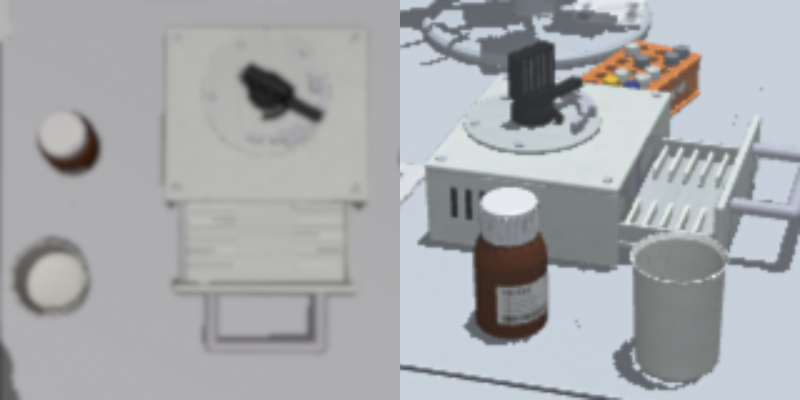

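```bash
python3 - <<'E'
from h import *
print(onz("top",346,190+346/2.5,40), "before",onz("top",346,190+348/3.3,40))
b=camera("side")
im0=cv2.imread("pics/side0.png")
for n,i in(("0",im0),("now",b[:,:,::-1])):
    m=(i.max(2)<60);m[:215]=0;m[262:]=0;m[:,:285]=0;m[:,335:]=0
    ys,xs=np.nonzero(m);col=[ys[(xs==x)].min() for x in range(294,312) if (xs==x).any()];print(n,ys.min(),np.mean(col),xs.min(),xs.max())
for L in(0,.006): print(proj("side",[624,78,117+1000*L]))
E
```

```text
[439.09120375  82.31871303  40.        ] before [499.37463352  80.98795342  40.        ]
0 223 223.94444444444446 292 328
now 222 225.61111111111111 294 321
[303.73651014 222.85284301]
[303.6723039  219.53651426]
```

```bash
python3 - <<'E'
from rig import *
print(close_job())
E
```

```text
the job is handed in; nothing more can be done
None
```

I lifted the knob about 9 mm and turned it to 0.78 rad. I then slid the pin lightly along the ring, with roughly 11 N on it by my estimate, until it dropped into the released notch at about 1.08 rad. I let the knob snap down, pulled the drawer to its stop, let go and moved the arm clear. The job was handed in at about 16 s of the 54 s.

**Drawer:** the pull bar moved from x ≈ 499 to 439 mm in the top view, so the drawer is about 60 mm out. The arm also stopped against a firm end stop at 440 mm.

**Knob:** its grip top sits at the same height in the side view as at the start, to about 2 px. A pin left up on the ring would have shown it about 3.3 px higher, so I read it as fully down. This is a camera estimate, because there was no direct reading of the lift.

**Bystanders:** the bottle, beaker and tube rack look unmoved in the pictures. I did not measure their positions again.

**Other readings:** no check failed. The sideways force while gripping the knob was up to 4 N, from a small centring error. When I lowered the gripped knob in the notch, I felt about 6.7 N of downward pull where the spring alone should give about 5 N. It went away when I let go.

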